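Find the hidden tile catch of the drawer box

TASK

One of the eight tiles on top of the wooden box is a hidden push-button that sits slightly sunk and gives under the finger. Feel over the tiles with the fingertips until you find it, and press it down so that the drawer springs out by itself; then let the button come back up and draw away. Press with no more than moderate force, lift nothing, and leave the jars and the tin beside the box where they stand.

Things in the scene. Friction and masses are not known exactly. Their poses are not given: they have to be found in the camera images.
- tile_box: Wooden box fixed on the worktop, 150 (x) x 250 (y) x 85 mm high; origin at the centre of its underside, z up, y along its length, +x away from the drawer front (the drawer is in the low -x face).
- tile_top (a point): Centre of the box's flat top, 85 mm above the worktop, axes as the box: eight alike white tiles 48 mm square, centres at x = -25, +25 and y = -75, -25, +25, +75 mm from here, in a level wooden rim. Seven are rigid and level with the rim. One, in any of the eight places, is the button and lies 2 mm lower; a fingertip must go down wholly within its 50 mm square to press it.
- catch (a joint): Travel of the hidden tile button in m: 0 at rest (its top 83 mm above the worktop), 0.006 fully pressed; it starts to give at about 2 N, takes about 4.5 N to press fully, and springs back up when let go. The drawer is released at about 0.0035.
- drawer (a joint): Travel of the drawer in m: 0 shut (its 202 x 42 mm front, without handle, is flush with the box's -x face), 0.040 fully out along the box's -x. A spring drives it out and keeps it there once the catch is pressed.
- jar_1: Jar with black lid, 63 mm across, 94 mm high, behind the box; loose thing, stays where it stands: origin at the centre of its underside, z up.
- spice_jar_1: Small spice jar, 42 mm across, 106 mm high, behind the box; loose thing, stays where it stands: origin at the centre of its underside, z up.
- tin_1: Food tin, 75 mm across, 58 mm high, beside the box's -y end; loose thing, stays where it stands: origin at the centre of its underside, z up.
Mind the look-alikes: they are no part of the job. There is more than one size of the jar_1; the job needs the largest.

How it is judged:
By the outcome, as a careful person would: the job done as asked, in the order asked, and still so for the second after the job is handed in, with the robot touching nothing.
It also fails if it takes over 58 s, if anything falls off the work surface, if the arm or the gripper's body presses on something with over 40 N, if the wrist force passes 120 N, or if a joint passes its speed limit or range.

ROBOT

A 6-joint arm with a two-finger parallel gripper is mounted at the origin on a cart in front of the work surface, level with it; the furniture and walls round the work are solid. World frame = base frame: x ahead of the robot, y to its left, z up, the work surface at z = 0. Lengths are in m, angles in rad, forces in N, time in s.
With the tool pointing down it reaches from about 0.275 to 0.825 m from the base axis. Payload 4.9 kg.
Tool frame: the origin (TCP) lies midway between the tips of the shut fingers; the grasp point (between the pads) lies 19 mm behind it (grip_point_offset is the distance from the TCP to the grasp point, in m); z points along the fingers, x is the direction in which the jaws open and shut, and the axes are right-handed (so a half turn about z gives the same grasp; the last joint's range is limited). The gripper opens to 85 mm and grips with 20 to 120 N. Pads are 22 mm wide; open, the fingers measure 114 mm over their backs; the gripper's body (76 mm by 85 mm) begins 54 mm behind the grasp point. The pads swing forward as they close: fully open they stand 13 mm farther back than shut.
Start: joints at [1.026, 0.326, -0.193, 1.052, 0, 1.437], TCP at [0.22, 0.504, 0.231] pointing down, gripper open.
Joint ranges: [-2.65, 2.65], [-0.97, 1.79], [-1.3, 1.35], [-1.93, 2.1], [-1.47, 1.37], [-3.14, 3.14]. Speed limits (rad/s): [2.57, 2.57, 3.14, 3.14, 3.14, 3.14].

INTERFACE

Orientations are given as a rotation vector (axis times angle).
In Python, from cell import * gives the robot as it stands. Calls block until the motion is done:
- movep(position, orientation): joint-space move of the TCP to a pose.
- move_l(position, velocity=0.15, rot=None, until_force=None): straight line of the TCP; rot=None keeps the orientation; velocity is the mean speed in m/s. With until_force (N) it stops when the force on the tool has changed by that much, and returns True; else False.
- set_joints(angles): joint-space move.
- let_go() and grab(newtons=None): open the fingers fully, or close them until they stop; newtons is the grip in N (None keeps the last).
- sleep(seconds).
- ik(position, orientation): joint angles nearest the present ones, or None.
- get_state(): the state.
- grab_frame(name): name is "scene" or "top" or "wrist"; returns a dict with "img" (480x640x3 uint8, red, green, blue), "fx", "fy", "cx", "cy" (pixels), "k1" (the pictures are not rectified: a ray, as slopes to the right and down, at radius r is drawn at 1 + k1 r^2 times it, then the intrinsics apply), "cam_to_world" (4x4, takes a point from camera to world coordinates); the wrist camera has in their place "T_tool_cam" (4x4, takes a point from camera to tool coordinates, whose origin is the TCP and whose axes are the tool frame's). Camera axes: x right, y down, z forward; pixel columns grow to the right and rows downward; lengths in m; the calibration is good to about 2 mm. A picture is of the moment at which its call begins: read the wrist's pose just before it. There is no depth.
A pose or a line that the arm cannot do raises MotionError and nothing moves.
- sign_off(): hands the job in, once; it reports no verdict.
Trained networks look in the newest picture that a camera, given by its name, has taken for a name from the list of things; names that differ only in an ending like _2 or _b are one class to them, and where a whole thing is asked for, a point or a joint stands for the part that bears it (a point fixed in the world has none). Each returns a list of dicts, best first, with "score" (0 to 1); they miss things now and then, are a little off and sometimes report something else, mostly with a low value. They report only what shows in the picture. A call takes as long as a camera call. They do not tell look-alikes from the thing itself.
- spot_in(camera, name): "centre" ([column, row] in pixels, amid what is visible of it).
- silhouettes(camera, name): "mask" (480x640 bool, what is visible of it) and "centre" ([column, row] in pixels, amid what is visible of it).
- tip_of(camera, name): "centre" ([column, row] in pixels: a listed point, or the origin of a listed thing).
The state is a dict: "clock": time; "q": joint angles; "joint_velocities": joint speeds; "tau": joint torques, N m; "position": TCP position; "eef_rot": TCP orientation; "contact_force": force on the tool from outside, world axes, zero at the start; "wrist_torque": the same for the moment, N m; "finger_gap": opening from 0.0 (shut) to 1.0 (fully open).
Only numpy, scipy, OpenCV 4.12 (cv2) and the standard library are available. Lean on these libraries where they do the work, as an engineer would, in place of code of your own. Each camera call takes 0.05 s, during which the arm holds its last target. There are 200 camera calls.

## Working session

There is one attempt and no reset: what is moved stays moved. The work goes in short steps, each a Python script; the robot and the scene stay as the last script left them, time stands still between calls to the robot, and variables do not carry over. Pictures are saved under pics/ and viewed, about 8 in all and at most 12, crops included, and the job is handed in when it is done.

```bash
mkdir -p pics; ls; python3 - <<'E'
from cell import *
import cv2, numpy as np
s=get_state(); print(s["clock"],s["position"],s["eef_rot"],s["contact_force"],s["finger_gap"])
ims=[]
for c in ("scene","top"):
    f=grab_frame(c); ims.append(f["img"])
    print(c,f["fx"],f["cx"],f["cy"],f["k1"],np.round(f["cam_to_world"],3).tolist())
    for n in ("tile_box","jar_1","spice_jar_1","tin_1"):
        print(n,[(np.round(d["centre"]).tolist(),round(d["score"],2)) for d in spot_in(c,n)])
    print("tip",[(np.round(d["centre"],1).tolist(),round(d["score"],2)) for d in tip_of(c,"tile_top")], [(np.round(d["centre"],1).tolist(),round(d["score"],2)) for d in tip_of(c,"tile_box")])
    cv2.imwrite(f"pics/{c}.png",f["img"][:,:,::-1])
E
```

```text
pics
0.0 [0.21929748 0.50372834 0.23050554] [ 2.62718829e+00  1.72127650e+00 -2.49920303e-03] [ 0.30235201 -0.24090686  0.02415892] 0.9984360310017976
scene 597.234091068619 309.89657692872004 248.0280577146284 -0.1845353341744649 [[0.541, -0.6, 0.59, -0.18], [-0.841, -0.386, 0.378, -0.756], [0.001, -0.7, -0.714, 0.969], [0.0, 0.0, 0.0, 1.0]]
tile_box [([256.0, 274.0], 0.78)]
jar_1 [([281.0, 212.0], 0.65), ([196.0, 221.0], 0.61), ([419.0, 316.0], 0.58)]
spice_jar_1 [([317.0, 232.0], 0.85)]
tin_1 [([340.0, 304.0], 0.77)]
tip [] [([259.0, 273.2], 0.66)]
top 595.7240027880488 326.53532488264835 234.52137688830666 -0.1322235706316649 [[-0.026, -0.998, 0.052, 0.505], [-1.0, 0.027, 0.012, -0.288], [-0.013, -0.052, -0.999, 1.106], [0.0, 0.0, 0.0, 1.0]]
tile_box [([277.0, 301.0], 0.86), ([397.0, 276.0], 0.28)]
jar_1 [([476.0, 238.0], 0.9), ([258.0, 200.0], 0.87), ([171.0, 259.0], 0.58)]
spice_jar_1 [([314.0, 205.0], 0.86)]
tin_1 [([397.0, 274.0], 0.78), ([281.0, 277.0], 0.57)]
tip [([280.5, 275.0], 0.81)] [([284.1, 273.6], 0.92)]
```

View pics/top.png

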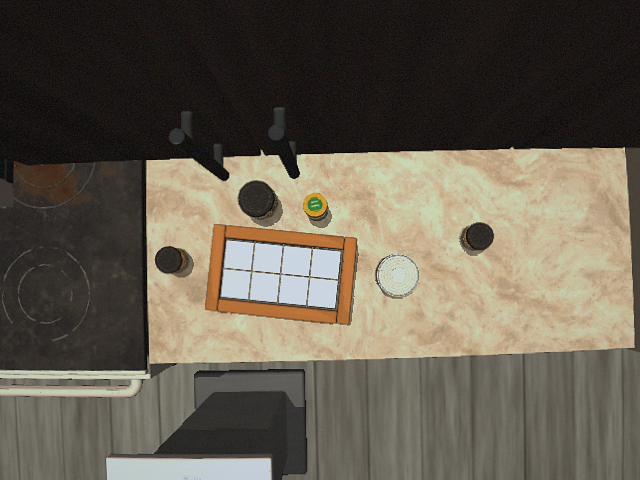

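View pics/scene.png

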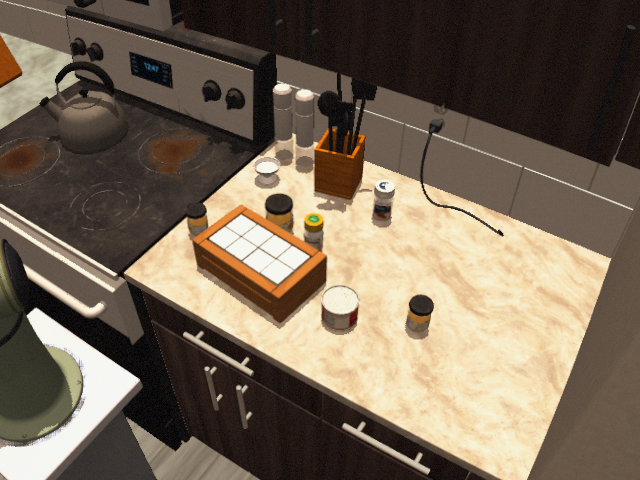

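Top view: the tile field is centred at about (280,275). The large black-lidded jar (258,200) and the spice jar (314,205) stand behind it, and the tin (397,275) is off its −y end. The two smaller black-lidded jars (171,259) and (478,237) are look-alikes. I won't handle any of them. Next I'll measure the tile field from its white area.

```bash
cat > h.py <<'E'
from cell import *
import cv2, numpy as np
from scipy.spatial.transform import Rotation as R
def rays(f,px):
    # drawn = r*(1+k1 r^2): OpenCV's model
    K=np.array([[f["fx"],0,f["cx"]],[0,f["fy"],f["cy"]],[0,0,1]])
    u=cv2.undistortPointsIter(np.float64(px).reshape(-1,1,2),K,np.array([f["k1"],0,0,0,0]),None,None,(3,50,1e-9)).reshape(-1,2)
    return np.c_[u,np.ones(len(u))]
def to_plane(f,T,px,z):
    d=rays(f,px)@T[:3,:3].T; o=T[:3,3]
    return o+d*((z-o[2])/d[:,2])[:,None]
def tiles(f,T,z=0.085):
    im=f["img"]; hsv=cv2.cvtColor(im,cv2.COLOR_RGB2HSV)
    m=((hsv[...,1]<40)&(hsv[...,2]>170)).astype(np.uint8)
    m=cv2.morphologyEx(m,cv2.MORPH_CLOSE,np.ones((7,7)))
    out=[]
    for c in cv2.findContours(m,cv2.RETR_EXTERNAL,cv2.CHAIN_APPROX_NONE)[0]:
        if cv2.contourArea(c)<3000: continue
        P=to_plane(f,T,c.reshape(-1,2),z)[:,:2]
        (cx,cy),(a,b),_=cv2.minAreaRect((P*1000).astype(np.float32))
        bx=cv2.boxPoints(((cx,cy),(a,b),_)); e=max((bx[1]-bx[0],bx[2]-bx[1]),key=np.linalg.norm)
        if e[1]<0: e=-e
        out.append((cx,cy,a,b,np.arctan2(-e[0],e[1])))
    return out
def wristT(f,s):
    T=np.eye(4); T[:3,:3]=R.from_rotvec(s["eef_rot"]).as_matrix(); T[:3,3]=s["position"]
    return T@f["T_tool_cam"]
E
python3 - <<'E'
from h import *
for c in ("top","scene"):
    f=grab_frame(c); T=np.array(f["cam_to_world"])
    for t in tiles(f,T): print(c,np.round(t,3))
f=grab_frame("wrist"); print(np.round(f["T_tool_cam"],3).tolist())
s=get_state(); print(np.round(R.from_rotvec(s["eef_rot"]).as_matrix(),3).tolist())
f=grab_frame("top");T=np.array(f["cam_to_world"])
print(to_plane(f,T,[[257,200],[314,205],[397,274]],0.08))
E
```

```text
top [ 1.57437e+02 -2.33000e+01  3.86580e+01  2.91547e+02  7.00000e-03]
top [ 4.93274e+02 -1.94850e+02  1.97407e+02  9.72160e+01 -1.25000e-01]
scene [-1.60790e+01 -6.85380e+01  2.76304e+02  2.90906e+02  1.00000e-02]
scene [ 4.94207e+02 -1.95083e+02  1.98594e+02  9.97980e+01 -1.26000e-01]
[[1.0, -0.001, 0.0, -0.001], [0.001, 0.962, 0.271, -0.067], [-0.0, -0.271, 0.962, -0.142], [0.0, 0.0, 0.0, 1.0]]
[[0.399, 0.917, 0.0], [0.917, -0.399, 0.0], [0.0, -0.0, -1.0]]
[[ 0.62198405 -0.15720724  0.08      ]
 [ 0.61042561 -0.25600599  0.08      ]
 [ 0.48744061 -0.39572843  0.08      ]]
```

Both cameras agree: tile-field centre (0.494, −0.195), yaw −0.125, size 198×99 mm, against 198×98 expected. Next I shut the fingers and move above the box for a wrist check.

```bash
cat >> h.py <<'E'
C=np.array([0.4937,-0.195]); YAW=-0.1255
BX=np.array([np.cos(YAW),np.sin(YAW)]); BY=np.array([-np.sin(YAW),np.cos(YAW)])
ROT=R.from_matrix(np.c_[np.r_[BY,0],np.r_[BX,0],[0,0,-1]]).as_rotvec()
def at(x,y,z): return np.r_[C+x*BX+y*BY,z]
E
python3 - <<'E'
from h import *
p=at(-0.03,0,0.25); q=ik(p,ROT); print("ik",np.round(q,2)); 
grab(20)
movep(p,ROT)
sleep(0.2); s=get_state(); f=grab_frame("wrist")
print(s["clock"],s["position"],s["finger_gap"],s["contact_force"],np.round(s["q"],2))
T=wristT(f,s)
for t in tiles(f,T): print(np.round(t,3))
cv2.imwrite("pics/w1.png",f["img"][:,:,::-1])
E
```

```text
ik [-0.54  0.22 -0.28  1.06  0.   -0.41]
4.475 [ 0.46412395 -0.19077702  0.24997215] 0.0006613169443075393 [-0.28895799  1.17661781 -0.79286008] [-0.54  0.22 -0.28  1.06  0.   -0.41]
[ 551.916 -395.36    84.687   68.509   -1.153]
[ 488.44  -375.197   97.103   68.356   -0.915]
[ 4.93875e+02 -1.96484e+02  1.96235e+02  9.66560e+01 -1.27000e-01]
[ 418.309 -335.875   75.84    74.726   -0.52 ]
[ 3.65688e+02 -9.06510e+01  1.09466e+02  3.97120e+01 -2.60000e-02]
```

View pics/w1.png

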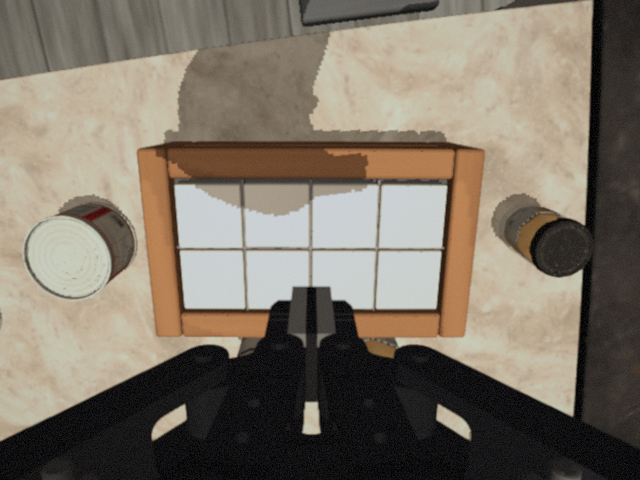

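The wrist view confirms the position to within 1.5 mm: tiles at columns 175–447, rows 180–310, jars and tin clear of the box. Now I'll feel the tiles one at a time with the shut fingertips.

```bash
python3 - <<'E'
from h import *
found=None
movep(at(-0.025,0.075,0.11),ROT)
order=[(-.025,y) for y in (.075,.025,-.025,-.075)]+[(.025,y) for y in (-.075,-.025,.025,.075)]
for x,y in order:
    move_l(at(x,y,0.095),0.15); sleep(0.1)
    f0=get_state()["contact_force"][2]
    hit=move_l(at(x,y,0.0775),0.02,until_force=4.0)
    s=get_state(); z=s["position"][2]
    print(x,y,hit,"z %.4f dF %.2f t %.2f"%(z,s["contact_force"][2]-f0,s["clock"]),flush=True)
    if z<0.0825:
        found=(x,y); sleep(0.3); s=get_state(); print("held z %.4f dF %.2f"%(s["position"][2],s["contact_force"][2]-f0))
        f=grab_frame("scene"); cv2.imwrite("pics/press.png",f["img"][:,:,::-1]); break
    move_l(at(x,y,0.095),0.15)
print(found)
E
```

```text
-0.025 0.075 True z 0.0851 dF 3.53 t 6.12
-0.025 0.025 True z 0.0851 dF 5.65 t 7.53
-0.025 -0.025 True z 0.0806 dF 1.18 t 9.04
held z 0.0806 dF 1.27
(-0.025, -0.025)
```

Third tile (x −25, y −25) gave: the fingers stopped at z = 80.6 mm, below the 83 mm rest height, so about 2.4 mm of travel and not yet at release. I'll press on gently.

```bash
python3 - <<'E'
from h import *
x,y=-.025,-.025
hit=move_l(at(x,y,0.0775),0.015,until_force=7.0); sleep(0.4)
s=get_state(); print(hit,s["position"][2],s["contact_force"],s["clock"])
f=grab_frame("scene"); cv2.imwrite("pics/press2.png",cv2.resize(f["img"][190:330,170:370,::-1],None,fx=3,fy=3))
move_l(at(x,y,0.10),0.05); move_l(at(-0.03,0,0.25),0.15); sleep(0.2)
s=get_state(); f=grab_frame("wrist"); cv2.imwrite("pics/w2.png",f["img"][:,:,::-1])
f=grab_frame("top"); print([np.round(d["centre"]).tolist() for n in("jar_1","spice_jar_1","tin_1") for d in spot_in("top",n)[:2]])
f=grab_frame("scene"); a=f["img"][190:330,170:370,::-1]; cv2.imwrite("pics/end.png",cv2.resize(a,None,fx=3,fy=3))
print(s["position"],s["contact_force"],s["clock"])
E
```

```text
False 0.0774239886441841 [-1.30306755  1.70943091  3.78669314] 10.1583
[[474.0, 237.0], [262.0, 200.0], [315.0, 204.0], [398.0, 277.0]]
[ 0.46354974 -0.19112969  0.24921936] [-0.42169779  0.39969984  0.20221279] 12.175
```

View pics/w2.png

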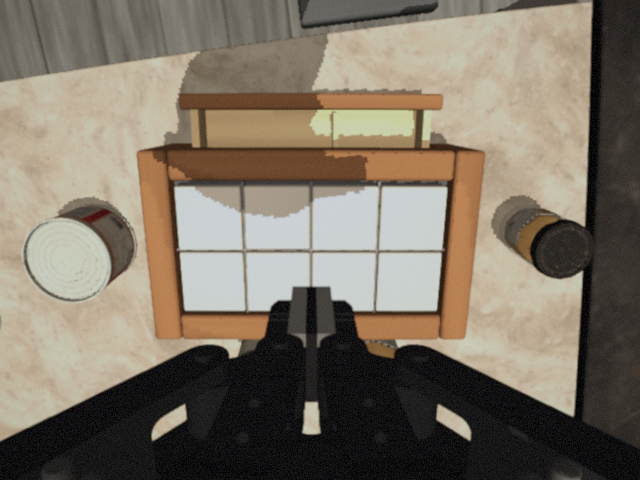

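View pics/end.png

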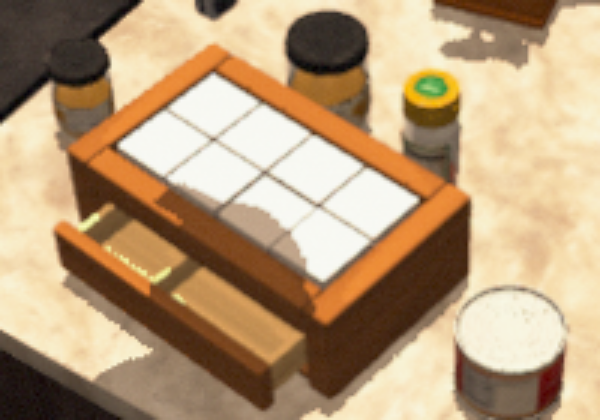

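The drawer is out: its front is at row 101 in the wrist view, where the box edge is at row 148. The tiles show no tile left down, the jars and tin are where they were, and the gripper is well clear. Handing in.

```bash
python3 -c "
from cell import *
sleep(0.3); s=get_state(); print(s['clock'],s['contact_force']); sign_off()"
```

```text
12.775 [-0.01685575 -0.94931175 -0.31988364]
the job is handed in; nothing more can be done
```

The hidden button was the tile at x = −25, y = −25 mm, and pressing it sprang the drawer out. I handed the job in at 12.8 s.

- **Finding it:** I felt three tiles with the shut fingertips. The first two were rigid at 85.1 mm. The third gave, stopping at 80.6 mm.
- **Pressing:** I went on to 77.4 mm, about 5.6 mm of button travel. The vertical force read about 4 N at the bottom. I then lifted off to about 250 mm.
- **Last checks:** The wrist and scene pictures show the drawer out and the jars and tin where they were. Their detected positions in the top view moved by no more than 4 pixels, which is about the networks' scatter. Force readings after lifting were within about 1 N of zero.
- **Limits:** The drift in the force readings made the first press stop early, at about 2.4 mm of travel and short of release, so I pressed on without lifting. That the button came back up is judged only from the pictures; I did not measure it.

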